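Put the paper clips away in the latched tray of the desk cabinet

TASK

One of the three unmarked sprung keys under the hood of the small grey cabinet releases its tray: find it by pressing, so that the tray pops out. Lay the closed white box of paper clips flat in the tray's front compartment, then push the tray home until its latch clicks and it stays shut. Work gently, without leaning hard on the cabinet, and leave the note block and the glue stick where they are.

Things in the scene. Friction and masses are not known exactly. Their poses are not given: they have to be found in the camera images.
- cabinet: Small grey steel desk cabinet fixed to the desk, 200 deep (x) x 220 wide (y) x 151 high. Origin: centre of its underside; x points to its back (the front looks along -x), z up. Case 58 high, its front face at x -100, holds the tray. On it a flat deck from x -100 to -50, then a black brow rising at 30 degrees from (x -50, z 58) to (x 0, z 87), with three like keys side by side in its middle.
- cabinet_hood_edge (a point): Middle of the lower front edge of the cabinet's hood: a level board 6 thick, its underside at z 145, from x -42 to the back, between side cheeks (inner faces at y -102 and +102). It hides the keys from straight above, so they are free only to a tool leaning towards the cabinet's front by about 25 to 45 degrees.
- key_mid_top (a point): Centre of the outer face of the middle one of three like grey round keys (20 across, standing 13 out of the brow, 38 apart along y). Its z axis points out of the brow, 30 degrees from vertical to the cabinet's front; pressed along -z, travel 9 mm to a hard stop. One key, not told which and new each time, lets the tray go near 6.5 mm; 6 to 7 N presses it fully. The others do nothing (3 N).
- key_left_top (a point): The same point on the left key, at y +38 in the cabinet frame; axes, travel and forces as the middle key's. It may be the live key or a spare; now and then a neighbour of the live key works too. All keys spring out again when let go.
- key_right_top (a point): The same point on the right key, at y -38 in the cabinet frame; axes, travel and forces as the middle key's. It may be the live key or a spare.
- tray (a joint): Tray travel in m along the cabinet's -x: 0.11 fully out, where its spring throws it (4 N outward when shut, 2 N when out; friction and drag under 1 N). Latched it rests at 0 to 0.005: the latch's depth is hidden and differs each time. Pushing it in, the latch adds up to 3 N (some 8 N in all) over the last 15 mm, clicks, then a hard stop up to 3 mm on. Unclicked it springs out.
- tray_front (a point): Centre of the outer face of the tray front, a flat plate 196 wide x 42 high (21 above and below this point), no handle; looks along the cabinet's -x, axes as the cabinet's. Moves with the tray. When latched it stands 8 to 13 mm out of the case face.
- tray_bay (a point): Centre of the floor of the tray's front compartment: 106 (x) by 180 (y); above this floor the side walls are 28 high, the rear divider 20, the front plate 39. With the tray fully out it lies in the open in front of the case. The case opening leaves 40 above the floor, so only a box lying flat goes in. Axes as the cabinet's; moves with the tray.
- clip_box: Closed white plastic box of paper clips, 52 (x) x 72 (y) x 24 high, 40 to 110 g, lying flat on the desk to the right of the cabinet. Origin: centre of its underside; z up. Grasp it across its 52 mm width. The lid does not open.
- note_block: Yellow block of sticky notes, 75 x 75 x 20, on the desk near the clip box; it may be in either of the two places. Leave it alone. Origin: centre of underside.
- glue_stick: Glue stick standing upright, 25 across, 88 high, left of the cabinet. Leave it alone. Origin: centre of underside.

How it is judged:
By the outcome, as a careful person would: the job done as asked, in the order asked, and still so for the second after the job is handed in, with the robot touching nothing.
It also fails if it takes over 72 s, if anything falls off the work surface, if the arm or the gripper's body presses on something with over 40 N, if the wrist force passes 120 N, or if a joint passes its speed limit or range.

ROBOT

A 7-joint arm with a two-finger parallel gripper is mounted at the origin on a cart in front of the work surface, level with it; the furniture and walls round the work are solid. World frame = base frame: x ahead of the robot, y to its left, z up, the work surface at z = 0. Lengths are in m, angles in rad, forces in N, time in s.
With the tool pointing down it reaches from about 0.4 to 0.85 m from the base axis. Payload 4.5 kg.
Tool frame: the origin (TCP) lies at the very end of the fingers, on their centre line; the grasp point (between the pads) lies 19 mm behind it (r.grip_depth is the z of the grasp point in the tool frame, in m); z points along the fingers, y is the line along which they close (so a half turn about z gives the same grasp; the last joint's range is limited). The gripper opens to 88 mm and grips with 3 to 60 N. Pads are 18 mm wide; open, the fingers measure 123 mm over their backs; the gripper's body (75 mm by 187 mm) begins 45 mm behind the grasp point.
Start: joints at [-1.067, 0.689, -0.195, 1.565, 0.157, 0.902, -0.215], TCP at [0.283, 0.557, 0.239] pointing down, gripper open.
Joint ranges: [-3.01, 3.01], [-0.46, 2.08], [-1.47, 1.51], [0.13, 2.56], [-1, 4.14], [0.04, 2.09], [-2.66, 2.66]. Speed limits (rad/s): [2.57, 2.57, 3.14, 3.14, 3.14, 3.14, 3.14].

INTERFACE

Orientations are given as a unit quaternion [x, y, z, w].
In Python, from plant import r, viewer, ticket, status gives the robot as it stands (r), with the cameras (viewer), the job (ticket) and the readings (status).
- The arm moves only by the shell command python3 steer.py 'ROWS' [FORCE]. ROWS is 1 to 10 rows, parted by a bar, with the numbers parted by spaces; each row has 7 numbers: the opening from 0.0 (shut) to 1.0 (fully open), then dx, dy, dz in shares of 600 mm (1.0 is 600 mm), then a rotation vector rx, ry, rz in shares of 2 rad (1.0 is 2 rad); each row is the pose to reach, as a shift and turn from the pose commanded when the command began, along the tool's axes at that moment; what a row does not reach only later rows make up. A row lasts 1/10 s, in which the tool goes at most 0.05 m and 0.15 rad, less where a joint would pass 70% of its speed; a pose out of reach is approached as far as the arm can. The fingers move at their own pace and stop on an object; FORCE is the grip in N (left out, the last holds). Time passes only in rows, so rows that do not move let the fingers close. It prints the time, the measured TCP pose, the force, the opening and the grip force at its end. Shift and turn numbers lie between -1 and 1, and a call with a number outside is refused. Input that does not fit is refused with a message, and nothing moves.
- status.get_state(): the state, without advancing time (a new reading comes with each control period).
- viewer.snapshot(name): name is "scene" or "top" or "wrist"; returns the picture (480x640x3 uint8, red, green, blue); there is no depth.
- viewer.camera_params(name): a dict with "fx", "fy", "cx", "cy" (pixels), "rvec" (rotation vector, rad) and "tvec" (3), from world to camera coordinates, as OpenCV has them. Camera axes: x right, y down, z forward; pixel columns grow to the right and rows downward; lengths in m; the calibration is good to about 2 mm. A picture is of the moment at which its call begins: read the wrist's pose just before it. camera_params takes no time and is no camera call; for the wrist camera it gives the pose at the moment of the call.
- ticket.finish_job(): hands the job in; it is judged then, once.
The state is a dict: "clock": time; "q": joint angles; "qd": joint speeds; "joint_torque": joint torques, N m; "tool_pos": TCP position; "eef_rot": TCP orientation; "contact_force": force on the tool from outside, world axes, zero at the start; "moment": the same for the moment, N m; "opening": opening from 0.0 (shut) to 1.0 (fully open); "finger_force": force on a finger pad.
Only numpy, scipy, OpenCV 4.12 (cv2) and the standard library are available. Lean on these libraries where they do the work, as an engineer would, in place of code of your own. Each camera call takes 0.05 s, during which the arm holds its last target. There are 200 camera calls.

## Working session

There is one attempt and no reset: what is moved stays moved. The work goes in short steps, Python scripts to look and compute and a shell command to move; the robot and the scene stay as the last step left them, time stands still between calls to the robot, and variables do not carry over. Pictures are saved under pics/ and viewed, at most 10 in all, crops included, and the job is handed in when it is done.

```bash
ls; mkdir -p pics; python3 - <<'E'
from plant import r, viewer, ticket, status
import cv2,numpy as np
a=viewer.snapshot("scene");b=viewer.snapshot("top")
cv2.imwrite("pics/s.png",a[:,:,::-1]);cv2.imwrite("pics/t.png",b[:,:,::-1])
for n in("scene","top","wrist"):print(n,viewer.camera_params(n))
print(status.get_state(),r.grip_depth)
E
```

```text
pics
plant.py
steer.py
scene {'fx': 586.2965195973079, 'fy': 586.2965195973079, 'cx': 326.25750635623194, 'cy': 235.17155753313796, 'rvec': array([ 1.84893246, -0.8834506 ,  0.57989583]), 'tvec': array([-0.35490671,  0.26745046,  0.92704832])}
top {'fx': 520.2999223873601, 'fy': 520.2999223873601, 'cx': 326.0828847468006, 'cy': 238.88036725943573, 'rvec': array([ 2.17119436, -2.03511944,  0.22242734]), 'tvec': array([-0.03395087,  0.56701669,  1.0277212 ])}
wrist {'fx': 386.11360307152285, 'fy': 386.11360307152285, 'cx': 315.146152285159, 'cy': 237.21904446531943, 'rvec': array([-2.47265902, -1.52024991, -0.20596977]), 'tvec': array([-0.62477016, -0.03759335,  0.38928073])}
{'clock': 0.1, 'q': array([-1.06720073,  0.68990718, -0.19453871,  1.56621894,  0.15727189,
        0.90246911, -0.21510894]), 'qd': array([ 1.09927929e-03,  3.05502762e-05, -1.55213167e-03, -2.75444642e-03,
       -6.60699731e-04, -3.21189734e-05, -7.85109044e-04]), 'joint_torque': array([-3.51165771e-03, -5.28503394e+01, -1.27136685e+00, -1.53836453e+01,
       -5.24995546e-02,  1.99252812e-03,  5.74601086e-05]), 'tool_pos': array([0.2827117 , 0.55678574, 0.23799189]), 'eef_rot': array([ 2.32713502e-01,  9.72544999e-01, -7.93315356e-04, -1.49503027e-04]), 'contact_force': array([-0.93796046,  0.02952167,  0.14685776]), 'moment': array([-0.05856866,  0.06422542, -0.00496407]), 'finger_force': 0.0, 'opening': 1.0025343504585824} -0.0187
```

View pics/s.png

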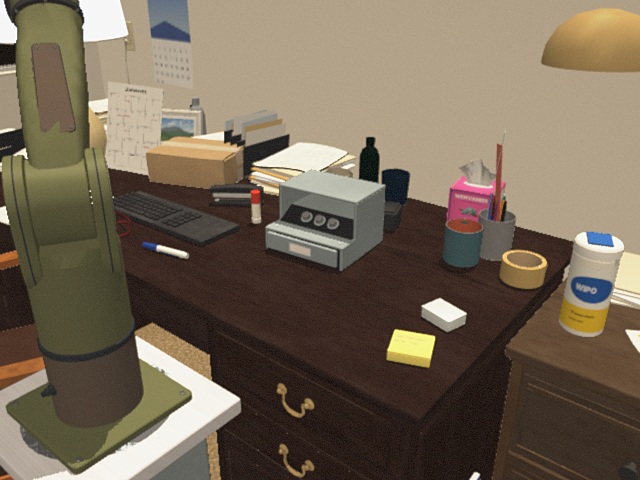

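View pics/t.png

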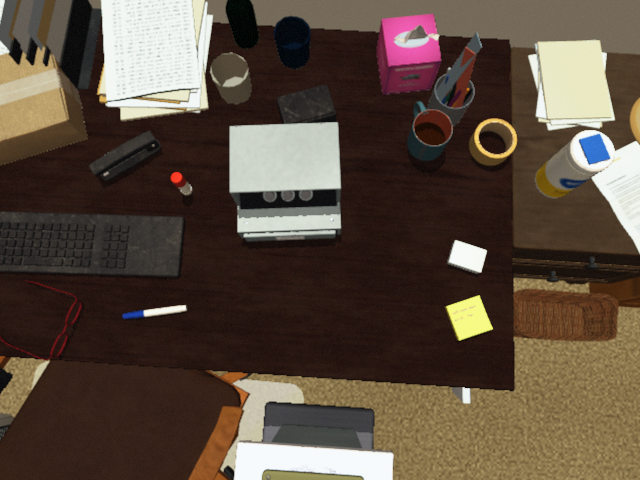

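The scene view shows the cabinet's keys at about (306,216), (319,220) and (332,224). The clip box is at (443,314) and the note block at (411,348). In the top view the hood corners are (230,126) to (340,192), the keys are at about (269/288/307,195), and the clip box is at (467,256).

```bash
cat > h.py <<'E'
from plant import r, viewer, ticket, status
import cv2,numpy as np
from scipy.spatial.transform import Rotation as Ro
def cam(n):
    p=viewer.camera_params(n);K=np.array([[p['fx'],0,p['cx']],[0,p['fy'],p['cy']],[0,0,1]])
    R=cv2.Rodrigues(np.array(p['rvec']))[0];return K,R,np.array(p['tvec'])
def ray(c,uv):
    K,R,t=c;d=R.T@np.linalg.solve(K,[uv[0],uv[1],1]);return -R.T@t,d/np.linalg.norm(d)
def plane(c,uv,z):
    o,d=ray(c,uv);return o+d*(z-o[2])/d[2]
def proj(c,X):
    K,R,t=c;v=K@(R@np.array(X)+t);return v[:2]/v[2]
def tri(obs):
    A=0;b=0;L=[]
    for c,uv in obs:
        o,d=ray(c,uv);M=np.eye(3)-np.outer(d,d);A=A+M;b=b+M@o;L.append((o,M))
    X=np.linalg.solve(A,b);return X,[np.linalg.norm(M@(X-o))*1e3 for o,M in L]
def tool(dest,quat=None):
    "shift (tool axes) and rotvec from present measured pose"
    s=status.get_state();R=Ro.from_quat(s['eef_rot']);d=R.inv().apply(np.array(dest)-s['tool_pos'])
    rv=(R.inv()*Ro.from_quat(quat)).as_rotvec() if quat is not None else None
    return d,rv
E
python3 - <<'E'
from h import *
np.set_printoptions(precision=4,suppress=True)
S,T=cam("scene"),cam("top")
a=cv2.imread("pics/s.png");b=cv2.imread("pics/t.png")
print("tri keys",[tri([(S,s),(T,t)]) for s,t in zip([(306,216),(319,220),(332,224)],[(269,196),(288,195),(307,195)])])
def white(im,box,thr=170):
    x0,y0,x1,y1=box;g=im[y0:y1,x0:x1].min(2);m=(g>thr).astype('u1')
    c=max(cv2.findContours(m,0,2)[0],key=cv2.contourArea)+[x0,y0]
    return cv2.minAreaRect(c),cv2.contourArea(c),cv2.boxPoints(cv2.minAreaRect(c)),
for z in(0,.024):
  R=white(b,(430,225,505,285));print(R[0],[plane(T,p,z)[:2] for p in R[2]],plane(T,R[0][0],z))
print(white(a,(405,285,485,340))[0],tri([(S,(443,310)),(T,(467,256))]))
for z,pts in((.151,[(230,126),(338,124),(340,190),(231,192)]),):print([plane(T,p,z) for p in pts])
o=np.vstack([cv2.resize(b[110:250,180:360],None,fx=4.4,fy=4.4,interpolation=2)[:600]]);cv2.imwrite("pics/c1.png",o[:600,:792])
cv2.imwrite("pics/c2.png",cv2.resize(a[165:275,260:395],None,fx=5,fy=5,interpolation=2))
E
```

```text
tri keys [(array([0.6485, 0.1276, 0.0796]), [np.float64(0.4014283958617349), np.float64(0.4014283958616693)]), (array([0.6529, 0.0889, 0.0784]), [np.float64(0.6761183630331719), np.float64(0.6761183630331523)]), (array([0.6549, 0.0497, 0.0783]), [np.float64(1.5196044560435527), np.float64(1.5196044560436908)])]
((467.7000427246094, 255.9000244140625), (34.78504943847656, 23.400854110717773), 18.43494987487793) [array([ 0.5481, -0.2656]), array([ 0.5991, -0.2813]), array([ 0.579 , -0.3542]), array([ 0.5284, -0.3379])] [ 0.5635 -0.3098  0.    ]
((467.7000427246094, 255.9000244140625), (34.78504943847656, 23.400854110717773), 18.43494987487793) [array([ 0.5436, -0.2602]), array([ 0.5935, -0.2755]), array([ 0.5737, -0.3469]), array([ 0.5242, -0.331 ])] [ 0.5586 -0.3034  0.024 ]
((443.65386962890625, 309.73077392578125), (41.303565979003906, 16.74468994140625), 29.744882583618164) (array([ 0.5577, -0.3011,  0.0256]), [np.float64(0.46123000370539985), np.float64(0.4612300037054258)])
[array([0.7682, 0.2097, 0.151 ]), array([ 0.7866, -0.0071,  0.151 ]), array([ 0.648 , -0.0193,  0.151 ]), array([0.6301, 0.1933, 0.151 ])]
```

View pics/c1.png

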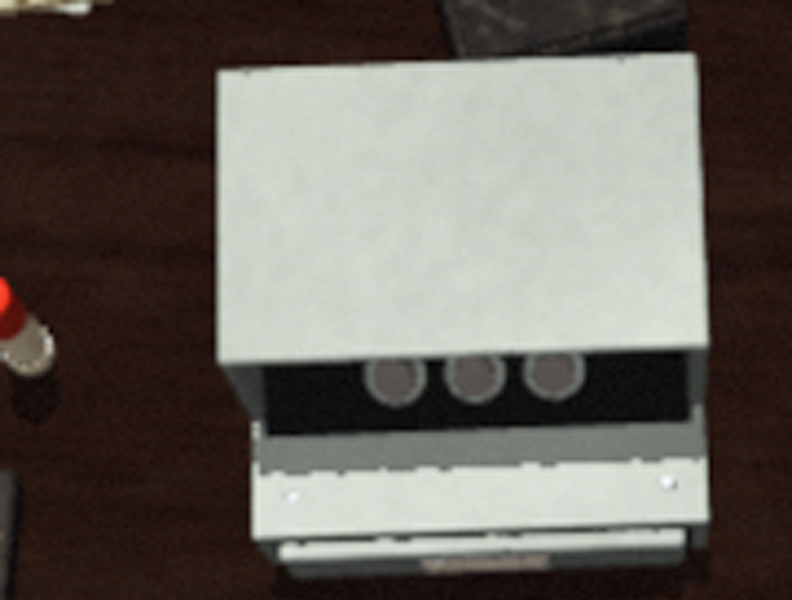

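View pics/c2.png

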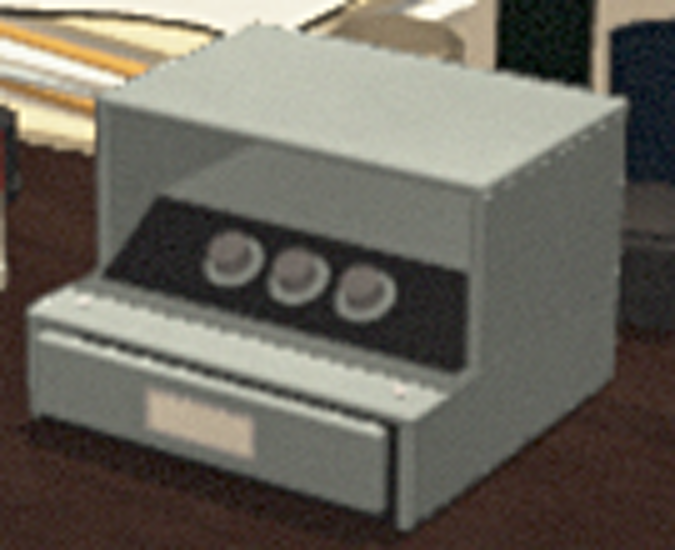

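The crops show the key discs clearly. In the top view they are at about (269.8,196.6), (287.7,195.9) and (305.7,195.2). In the scene view they are at (306.4,216.4), (319.6,219.6) and (333.2,222.6). The hood and deck corners are also sharp, so I'll use rays through them to get the cabinet pose.

```bash
python3 - <<'E'
from h import *
np.set_printoptions(precision=4,suppress=True)
S,T=cam("scene"),cam("top")
t=lambda u,v:((u+.5)/4.4-.5+180,(v+.5)/4.4-.5+110)
s=lambda u,v:((u+.5)/5-.5+260,(v+.5)/5-.5+165)
tc={(.1,.11,.151):t(218,70),(.1,-.11,.151):t(696,54),(-.042,.11,.151):t(218,360),(-.042,-.11,.151):t(708,346),(-.1,.11,.058):t(253,537),(-.1,-.11,.058):t(708,521)}
sc={(-.042,.11,.151):s(97,97),(-.042,-.11,.151):s(487,188),(.1,-.11,.151):s(627,101),(.1,.11,.151):s(262,22),(-.1,.11,.058):s(28,316),(-.1,-.11,.058):s(402,418)}
L=[];W=[]
for k in tc:
    X,e=tri([(T,tc[k]),(S,sc[k])]);print(k,X,np.round(e[0],1));L.append(k);W.append(X)
L=np.array(L);W=np.array(W)
l=L[:,:2]-L[:,:2].mean(0);w=W[:,:2]-W[:,:2].mean(0)
yaw=np.arctan2((l[:,0]*w[:,1]-l[:,1]*w[:,0]).sum(),(l*w).sum())
R=np.array([[np.cos(yaw),-np.sin(yaw)],[np.sin(yaw),np.cos(yaw)]])
o=W[:,:2].mean(0)-R@L[:,:2].mean(0);print("yaw",yaw,"o",o,"zerr",(W-L)[:,2].mean());print((W[:,:2]-(L[:,:2]@R.T+o))*1e3)
for a,b in zip([(232,257),(298,273),(366,288)],[(395,381),(474,378),(553,375)]):
    X,e=tri([(S,s(*a)),(T,t(*b))]);print("key",X,e[0],"cab",R.T@(X[:2]-o))
# yellow block, glue (cam check), clip yaw
E
```

```text
(0.1, 0.11, 0.151) [0.7698 0.2107 0.1512] 1.1
(0.1, -0.11, 0.151) [ 0.7899 -0.0058  0.1524] 0.8
(-0.042, 0.11, 0.151) [0.6308 0.1973 0.151 ] 0.3
(-0.042, -0.11, 0.151) [ 0.6516 -0.0204  0.1521] 0.4
(-0.1, 0.11, 0.058) [0.5724 0.1916 0.056 ] 0.4
(-0.1, -0.11, 0.058) [ 0.5916 -0.0241  0.0613] 2.6
yaw 0.09344150684935229 o [0.6816 0.0928] zerr 0.0006709229558867075
[[-1.103  -1.0196]
 [-1.5204  1.5502]
 [ 1.2241 -1.1859]
 [ 1.5122  0.1896]
 [ 0.5952 -1.4306]
 [-0.7081  1.8964]]
key [0.6478 0.1268 0.0801] 0.22696480987122836 cab [-0.0305  0.037 ]
key [0.6519 0.0891 0.0805] 0.577802494288453 cab [-0.03   -0.0009]
key [0.6557 0.0513 0.0818] 1.0385437301955824 cab [-0.0297 -0.039 ]
```

```bash
cat >> h.py <<'E'
YAW=0.0934;O=np.array([0.6816,0.0928,0])
def W(p): return O+Ro.from_euler('z',YAW).apply(p)
def lean(deg,yaw=YAW):
    a=np.radians(deg);z=np.array([np.sin(a),0,-np.cos(a)]);y=np.array([0,1.,0]);x=np.cross(y,z)
    return (Ro.from_euler('z',yaw)*Ro.from_matrix(np.c_[x,y,z])).as_quat()
N=np.array([-.5,0,.8660]);TT=np.array([.866,0,.5])
E
python3 - <<'E'
from h import *
np.set_printoptions(precision=4,suppress=True)
k=np.array([-.0315,.038,.0838])+.003*TT
h=k-.06*np.array([.7071,0,-.7071])
print(W(h),tool(W(h),lean(45)))
# key normal in tool axes
print(Ro.from_quat(lean(45)).inv().apply(Ro.from_euler('z',YAW).apply(-N)), status.get_state()['contact_force'])
E
```

```text
[0.607  0.124  0.1277] (array([-0.4851, -0.2389,  0.1107]), array([-0.2225, -0.7645, -0.533 ]))
[ 0.2588 -0.      0.9659] [-0.938   0.0295  0.1469]
```

The manual's scale: shifts go in shares of 600 mm and turns go in shares of 2 rad. Converting my numbers, -0.4 m / 0.6 = -0.6667, -0.36 m / 0.6 = -0.6, -0.7645 rad / 2 = -0.3823.

```bash
python3 steer.py '0 -0.0667 -0.0333 0 -0.015 -0.05 -0.035 | 0 -0.1333 -0.0667 0.0167 -0.03 -0.095 -0.065 | 0 -0.2 -0.1 0.0333 -0.045 -0.145 -0.1 | 0 -0.2667 -0.1333 0.05 -0.055 -0.19 -0.135 | 0 -0.3333 -0.1667 0.0667 -0.07 -0.24 -0.165 | 0 -0.4 -0.2 0.0833 -0.085 -0.285 -0.2 | 0 -0.4667 -0.2333 0.1 -0.095 -0.335 -0.235 | 0 -0.5333 -0.2667 0.1167 -0.1113 -0.3823 -0.2665 | 0 -0.6 -0.3 0.1333 -0.1113 -0.3823 -0.2665 | 0 -0.6667 -0.3333 0.15 -0.1113 -0.3823 -0.2665'; python3 - <<'E'
from h import *
np.set_printoptions(precision=4,suppress=True)
h=np.array([-.0315,.038,.0838])+.003*TT-.06*np.array([.7071,0,-.7071])
print(tool(W(h),lean(45)),status.get_state()['contact_force'])
E
```

```text
clock: 1.1
tool_pos: [0.4736, 0.2834, 0.185]
eef_rot: [0.017, 0.942, -0.039, 0.334]
contact_force: [0.6, -1.5, -0.3]
opening: 0.114
finger_force: 0.0
(array([-0.0686, -0.1475,  0.1415]), array([-0.1474, -0.1061, -0.0721])) [ 0.6264 -1.5261 -0.2544]
```

Converted, -0.11 m / 0.6 = -0.1833, 0.1 m / 0.6 = 0.1667, -0.147 rad / 2 = -0.0735.

```bash
python3 steer.py '0 -0.0167 -0.05 0.0333 -0.025 -0.015 -0.01 | 0 -0.05 -0.1 0.0833 -0.05 -0.035 -0.025 | 0 -0.0667 -0.15 0.1333 -0.0735 -0.053 -0.036 | 0 -0.0833 -0.1833 0.1667 -0.0735 -0.053 -0.036 | 0 -0.0833 -0.1833 0.1667 -0.0735 -0.053 -0.036 | 0 -0.0833 -0.1833 0.1667 -0.0735 -0.053 -0.036'; python3 - <<'E'
from h import *
np.set_printoptions(precision=4,suppress=True)
h=np.array([-.0315,.038,.0838])+.003*TT-.06*np.array([.7071,0,-.7071])
print(tool(W(h),lean(45)),status.get_state()['contact_force'])
E
```

```text
clock: 1.7
tool_pos: [0.5683, 0.1613, 0.1452]
eef_rot: [-0.04, 0.924, 0.015, 0.381]
contact_force: [-0.2, 0.5, 1.0]
opening: 0.006
finger_force: 0.0
(array([-0.0127, -0.0404,  0.0374]), array([-0.0071, -0.0032, -0.0043])) [-0.2178  0.4695  0.9712]
```

Converted, -0.04 m / 0.6 = -0.0667, 0.037 m / 0.6 = 0.0617, -0.007 rad / 2 = -0.0035.

```bash
python3 steer.py '0 -0.0217 -0.0667 0.0617 -0.0035 -0.0015 -0.002 | 0 -0.0217 -0.0667 0.0617 -0.0035 -0.0015 -0.002 | 0 -0.0217 -0.0667 0.0617 -0.0035 -0.0015 -0.002'; python3 - <<'E'
from h import *
np.set_printoptions(precision=4,suppress=True)
k=np.array([-.0315,.038,.0838])+.003*TT
h=k-.06*np.array([.7071,0,-.7071])
print(tool(W(h),lean(45)),tool(W(k))[0],status.get_state()['contact_force'])
im=viewer.snapshot("wrist");cv2.imwrite("pics/w1.png",im[:,:,::-1])
c=cam("wrist")
for y in(.038,0,-.038):print(proj(c,W([-.0315,y,.0838])))
E
```

```text
clock: 2.0
tool_pos: [0.6071, 0.1266, 0.1291]
eef_rot: [-0.044, 0.923, 0.019, 0.383]
contact_force: [-0.6, 0.2, -0.1]
opening: 0.006
finger_force: 0.0
(array([ 0.0012, -0.0026,  0.0007]), array([0.0023, 0.0016, 0.0015])) [ 0.0013 -0.0027  0.0607] [-0.5649  0.2151 -0.0699]
[305.8534 249.8104]
[238.0189 249.7021]
[170.0356 249.5935]
```

View pics/w1.png

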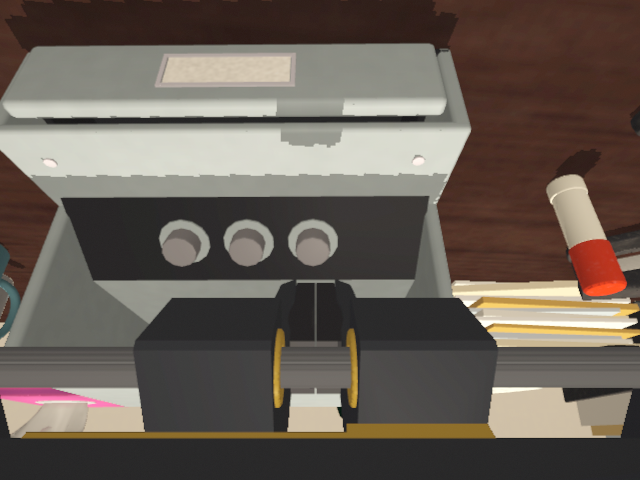

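The wrist view shows the key faces at about (313,248), (247,247) and (182,248), some 6–10 px right of where I predicted them. I'll measure them more precisely and triangulate across the three views.

```bash
python3 - <<'E'
from h import *
np.set_printoptions(precision=4,suppress=True)
w=cv2.imread("pics/w1.png");roi=w[205:275,140:350].astype(int)
# brownish face: r-b>8 and brightness mid
d=(roi[:,:,2]-roi[:,:,0]);m=((d>3)&(roi.max(2)>85)).astype('u1')
m=cv2.morphologyEx(m,cv2.MORPH_OPEN,np.ones((3,3)))
n,l,st,ce=cv2.connectedComponentsWithStats(m)
P=[]
for i in range(1,n):
    if st[i,4]>150:
        c=max(cv2.findContours((l==i).astype('u1'),0,2)[0],key=cv2.contourArea);print(st[i],cv2.fitEllipse(c));P.append(np.array(cv2.fitEllipse(c)[0])+[140,205])
P.sort(key=lambda p:-p[0]);print(P)
C,S,T=cam("wrist"),cam("scene"),cam("top")
s=lambda u,v:((u+.5)/5-.5+260,(v+.5)/5-.5+165)
t=lambda u,v:((u+.5)/4.4-.5+180,(v+.5)/4.4-.5+110)
Ri=Ro.from_euler('z',YAW).inv()
for p,a,b in zip(P,[(232,257),(298,273),(366,288)],[(395,381),(474,378),(553,375)]):
    X,e=tri([(C,p),(S,s(*a)),(T,t(*b))]);print(X,np.round(e,1),Ri.apply(X-O))
    print('  onto z .0825',Ri.apply(plane(C,p,.0825)-O))
E
```

```text
[  19   15   51   47 1856] ((43.406375885009766, 37.492305755615234), (45.433109283447266, 50.41500473022461), 106.99614715576172)
[  83   14   51   47 1817] ((107.92153930664062, 36.761234283447266), (45.13208770751953, 49.41913604736328), 103.5460205078125)
[ 148   14   50   47 1813] ((172.55722045898438, 36.329803466796875), (45.46439743041992, 48.980682373046875), 93.0248031616211)
[array([312.5572, 241.3298]), array([247.9215, 241.7612]), array([183.4064, 242.4923])]
[0.649  0.1292 0.0779] [2.6 1.7 1.9] [-0.0291  0.0392  0.0779]
  onto z .0825 [-0.039   0.0418  0.0825]
[0.6537 0.0918 0.0776] [2.9 2.2 2.4] [-0.0278  0.0016  0.0776]
  onto z .0825 [-0.0384  0.0064  0.0825]
[0.6584 0.0543 0.0778] [3.2 2.9 2.9] [-0.0267 -0.0361  0.0778]
  onto z .0825 [-0.0374 -0.029   0.0825]
```

```bash
python3 - <<'E'
from h import *
np.set_printoptions(precision=4,suppress=True)
C=cam("wrist");s=status.get_state();R=Ro.from_quat(s['eef_rot'])
for d in(0,.03,.0607):print(d,proj(C,s['tool_pos']+R.apply([0,0,d])))
Ri=Ro.from_euler('z',YAW).inv()
print(R.as_matrix(),Ri.apply(s['tool_pos']-O), C[1]@R.as_matrix())
for uv in[(312.6,241.3),(247.9,241.8),(183.4,242.5)]:print('collar',Ri.apply(plane(C,uv,.0725)-O))
w=cv2.imread("pics/w1.png");roi=w[205:275,140:350].astype(int)
for row in (248,):print(w[row,155:345:2].tolist()[:25])
for uv,z in[((1,128),.058),((470,128),.058),((65,198),.058),((432,196),.058)]:print(Ri.apply(plane(C,uv,z)-O))
E
```

```text
0 [313.2163 302.0185]
0.03 [313.4511 275.5521]
0.0607 [313.6269 255.744 ]
[[-0.7033 -0.0983  0.7041]
 [-0.0685  0.9952  0.0705]
 [-0.7076  0.0013 -0.7066]] [-0.0718  0.0421  0.1291] [[ 0.0008  1.     -0.001 ]
 [-0.9634  0.0005 -0.2681]
 [-0.2681  0.0012  0.9634]]
collar [-0.0209  0.0418  0.0725]
collar [-0.0201  0.0029  0.0725]
collar [-0.0191 -0.036   0.0725]
[[39, 40, 41], [40, 41, 42], [39, 39, 41], [60, 62, 65], [123, 131, 139], [125, 132, 141], [125, 132, 140], [126, 133, 142], [125, 132, 142], [125, 132, 142], [124, 132, 141], [125, 132, 142], [124, 133, 141], [125, 133, 142], [127, 133, 143], [127, 134, 143], [127, 135, 144], [127, 135, 145], [129, 136, 145], [121, 129, 138], [83, 88, 95], [80, 85, 91], [82, 85, 92], [154, 164, 163], [153, 164, 163]]
[-0.0979 -0.096   0.058 ]
[-0.0989  0.1114  0.058 ]
[-0.0445 -0.0975  0.058 ]
[-0.0473  0.1085  0.058 ]
```

```bash
sed -i 's/O=np.array(.*/O=np.array([0.6835,0.0945,0])/' h.py; python3 steer.py '0 -0.0033 -0.0017 0.0417 0 0 0 | 0 -0.0033 -0.0017 0.0833 0 0 0 | 0 -0.0033 -0.0017 0.0933 0 0 0 | 0 -0.0033 -0.0017 0.0933 0 0 0'; python3 steer.py '0 0.0008 0 0.0033 0 0 0 | 0 0.0017 0 0.0067 0 0 0 | 0 0.0017 0 0.0067 0 0 0';python3 steer.py '0 0.0008 0 0.0033 0 0 0 | 0 0.0017 0 0.0067 0 0 0 | 0 0.0017 0 0.0067 0 0 0'; python3 -c "
from h import *
print(tool(W([-.0315,.038,.0838]+.003*TT))[0])"
```

```text
clock: 2.45
tool_pos: [0.6467, 0.1314, 0.0905]
eef_rot: [-0.046, 0.923, 0.02, 0.382]
contact_force: [-0.4, 0.6, -0.5]
opening: 0.007
finger_force: 0.0
clock: 2.75
tool_pos: [0.6493, 0.1297, 0.0875]
eef_rot: [-0.045, 0.923, 0.019, 0.382]
contact_force: [-0.4, -0.1, 0.2]
opening: 0.001
finger_force: 0.0
clock: 3.05
tool_pos: [0.6517, 0.1297, 0.0835]
eef_rot: [-0.044, 0.923, 0.019, 0.382]
contact_force: [-2.2, 0.7, 0.8]
opening: 0.004
finger_force: 0.8
[-8.96984068e-04 -5.08369617e-05 -1.63133615e-03]
```

Contact is starting. I'll press on along the key axis.

Converted, 0.002 m / 0.6 = 0.0033, 0.0005 m / 0.6 = 0.0008.

```bash
for i in 1 2 3; do python3 steer.py '0 0.0008 0 0.0033 0 0 0 | 0 0.0008 0 0.0033 0 0 0' | egrep 'tool_pos|contact'; done
```

```text
tool_pos: [0.6528, 0.1298, 0.0817]
contact_force: [-1.8, 0.4, 2.0]
tool_pos: [0.6538, 0.1299, 0.0799]
contact_force: [-2.4, 0.1, 1.3]
tool_pos: [0.6545, 0.13, 0.0786]
contact_force: [-5.3, 0.8, 6.5]
```

```bash
python3 steer.py '0 0.0008 0 0.0033 0 0 0 | 0 0.0008 0 0.0033 0 0 0' | egrep 'tool_pos|contact'; cat > tray.py <<'E'
from h import *
T=cam("top");im=viewer.snapshot("top");a=cv2.imread("pics/t.png")[:,:,::-1]
d=np.abs(im.astype(int)-a).max(2)
# pixel of tray region: out 110 -> x -210..-112, z .05
pts=np.array([proj(T,W(p)) for p in([-.215,.09,.045],[-.215,-.09,.045],[-.13,-.09,.045],[-.13,.09,.045])]).astype(int)
m=np.zeros(d.shape,'u1');cv2.fillPoly(m,[pts],1)
print("changed frac in tray-out region",(d[m>0]>40).mean())
E
python3 tray.py
```

```text
tool_pos: [0.6548, 0.1301, 0.0781]
contact_force: [-13.6, -0.2, 18.3]
changed frac in tray-out region 0.09416408232308994
```

Left key: about 3 N, then a hard stop, and the tray stayed shut, so it's a spare. Next is the middle key.

Converted, -0.038 m / 0.6 = -0.0633, -0.02 m / 0.6 = -0.0333.

```bash
python3 steer.py '0 -0.0083 0 -0.03 0 0 0 | 0 -0.0083 -0.0333 -0.03 0 0 0 | 0 -0.0083 -0.0633 -0.03 0 0 0 | 0 -0.0042 -0.0633 -0.015 0 0 0 | 0 -0.0042 -0.0633 -0.015 0 0 0'| egrep 'tool_pos|contact'; for i in 1 2 3 4; do python3 steer.py '0 0.0008 0 0.0033 0 0 0 | 0 0.0008 0 0.0033 0 0 0' | egrep 'tool_pos|contact'; done; python3 tray.py
```

```text
tool_pos: [0.656, 0.0912, 0.0839]
contact_force: [-0.0, -0.4, 0.7]
tool_pos: [0.6563, 0.0929, 0.0826]
contact_force: [0.6, -0.7, 0.9]
tool_pos: [0.6572, 0.0929, 0.0811]
contact_force: [0.1, -0.7, 1.5]
tool_pos: [0.6582, 0.0929, 0.0793]
contact_force: [-1.3, 0.8, 3.0]
tool_pos: [0.6587, 0.0929, 0.0785]
contact_force: [-7.2, 0.6, 11.7]
changed frac in tray-out region 0.2641669016069918
```

```bash
python3 - <<'E'
from h import *
t=viewer.snapshot("top")[90:330,160:400,::-1];s=viewer.snapshot("scene")[150:330,220:460,::-1]
cv2.imwrite("pics/v2.png",np.hstack([cv2.resize(t,(396,396)),cv2.resize(s,(396,396))]))
E
```

```text
(no output)
```

View pics/v2.png

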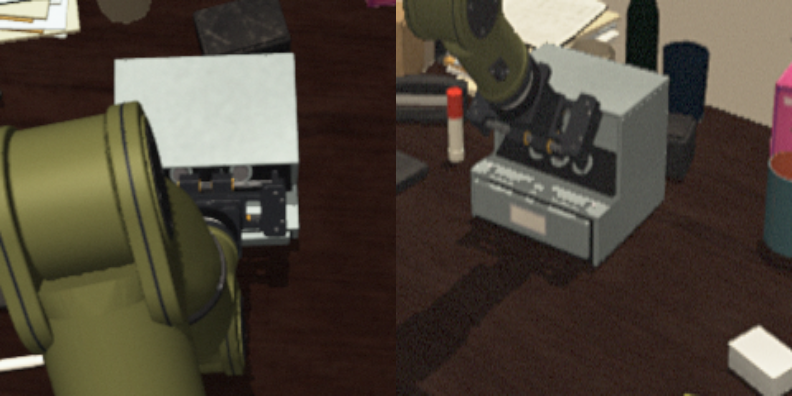

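The tray is still shut. The middle key also gave about 3 N and then the stop, so it's a spare too. Next is the right key.

Converted, -0.038 m / 0.6 = -0.0633, -0.02 m / 0.6 = -0.0333.

```bash
python3 steer.py '0 -0.0083 0 -0.03 0 0 0 | 0 -0.0083 -0.0333 -0.03 0 0 0 | 0 -0.0083 -0.0633 -0.03 0 0 0 | 0 -0.0042 -0.0633 -0.015 0 0 0 | 0 -0.0042 -0.0633 -0.015 0 0 0'| egrep 'tool_pos|contact'; for i in 1 2 3 ; do python3 steer.py '0 0.0008 0 0.0033 0 0 0 | 0 0.0008 0 0.0033 0 0 0' | egrep 'tool_pos|contact'; done; python3 steer.py '0 0.0005 0 0.0017 0 0 0 | 0 0.0005 0 0.0017 0 0 0 | 0 0.0005 0 0.0017 0 0 0' | egrep 'tool_pos|contact';python3 tray.py
```

```text
tool_pos: [0.659, 0.0533, 0.0849]
contact_force: [-0.6, -1.6, 1.1]
tool_pos: [0.6594, 0.0542, 0.0838]
contact_force: [-0.8, -3.5, 2.8]
tool_pos: [0.6605, 0.0547, 0.082]
contact_force: [-0.9, -2.2, 2.2]
tool_pos: [0.6615, 0.0548, 0.0803]
contact_force: [-1.9, -1.2, 2.9]
tool_pos: [0.662, 0.0547, 0.0795]
contact_force: [-2.8, -0.4, 3.8]
changed frac in tray-out region 0.6303918804623626
```

Converted, 0.001 m / 0.6 = 0.0017, 0.0003 m / 0.6 = 0.0005.

```bash
python3 steer.py '0 0.0005 0 0.0017 0 0 0 | 0 0.0005 0 0.0017 0 0 0' | egrep 'clock|tool_pos|contact'; python3 - <<'E'
from h import *
s=viewer.snapshot("scene")[150:330,220:460,::-1]
cv2.imwrite("pics/v3.png",cv2.resize(s,None,fx=2,fy=2))
E
```

```text
clock: 7.0
tool_pos: [0.6624, 0.0548, 0.0787]
contact_force: [-4.4, -1.2, 6.7]
```

View pics/v3.png

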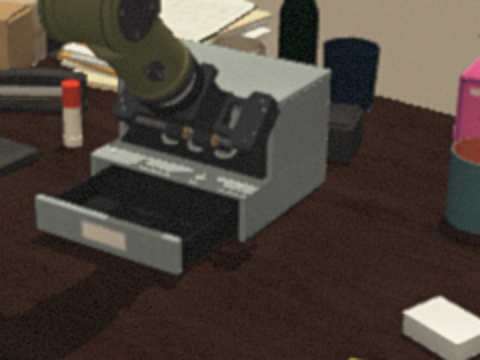

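The scene view shows the tray fully out, so the right key is live. I'll retract and work out the move to the clip box.

Converted, -0.14 m / 0.6 = -0.2333, -0.06 m / 0.6 = -0.1.

```bash
python3 steer.py '0 -0.0067 0 -0.025 0 0 0 | 0 -0.0167 0 -0.1 0 0 0 | 0.5 -0.05 0 -0.1667 0 0 0 | 0.8 -0.1 0 -0.2333 0 0 0 | 0.8 -0.1 0 -0.2333 0 0 0 | 0.8 -0.1 0 -0.2333 0 0 0'; python3 - <<'E'
from h import *
np.set_printoptions(precision=4,suppress=True)
q=lean(0,2.859-np.pi/2)
print(status.get_state()['q'],tool([.558,-.302,.17],q))
print('note',plane(cam("top"),(469,318),.02))
E
```

```text
clock: 7.65
tool_pos: [0.6065, 0.0496, 0.2223]
eef_rot: [-0.045, 0.922, 0.019, 0.384]
contact_force: [-0.9, -0.4, -0.5]
opening: 0.34
finger_force: 0.0
[-0.2144  0.6528  0.0367  2.3967  3.0708  0.6961 -1.5949] (array([ 0.0949, -0.3453, -0.0222]), array([-0.4679,  0.6934, -1.1254]))
note [ 0.4264 -0.308   0.02  ]
```

```bash
python3 - <<'E'
from h import *
np.set_printoptions(precision=3,suppress=True)
print(tool([.558,-.302,.19],lean(0,-.283-np.pi/2)))
print(tool([.55,-.10,.24],lean(0,YAW-.6)))
E
```

```text
(array([ 0.081, -0.345, -0.036]), array([0.766, 0.516, 1.834]))
(array([ 0.037, -0.143, -0.063]), array([0.24 , 0.765, 0.572]))
```

Converted, -0.143 m / 0.6 = -0.2383, -0.12 m / 0.6 = -0.2, 0.24 rad / 2 = 0.12.

```bash
python3 steer.py '0.9 0.0083 -0.0333 -0.0167 0.015 0.05 0.035 | 0.9 0.0167 -0.0667 -0.0333 0.03 0.095 0.07 | 0.9 0.025 -0.1 -0.05 0.045 0.145 0.105 | 0.9 0.0333 -0.1333 -0.0667 0.06 0.19 0.145 | 0.9 0.0417 -0.1667 -0.0833 0.075 0.24 0.18 | 0.9 0.05 -0.2 -0.1 0.09 0.285 0.215 | 0.9 0.0617 -0.2383 -0.105 0.105 0.335 0.25 | 0.9 0.0617 -0.2383 -0.105 0.12 0.3825 0.286 | 0.9 0.0617 -0.2383 -0.105 0.12 0.3825 0.286 | 0.9 0.0617 -0.2383 -0.105 0.12 0.3825 0.286'; python3 - <<'E'
from h import *
np.set_printoptions(precision=3,suppress=True)
print(status.get_state()['q'],tool([.558,-.302,.19],lean(0,-.283-np.pi/2)))
E
```

```text
clock: 8.65
tool_pos: [0.5858, -0.0837, 0.2396]
eef_rot: [0.137, 0.962, -0.013, 0.236]
contact_force: [0.2, -1.2, -0.1]
opening: 0.899
finger_force: 0.0
[ 0.23   0.533 -0.318  2.13   1.482  0.253 -0.138] (array([-0.01 , -0.22 ,  0.051]), array([0.405, 0.339, 1.538]))
```

Converted, -0.22 m / 0.6 = -0.3667, -0.2 m / 0.6 = -0.3333, 1.538 rad / 2 = 0.769.

```bash
python3 steer.py '0.9 0 -0.0333 0.0167 0.02 0.015 0.07 | 0.9 0 -0.0667 0.0167 0.04 0.03 0.14 | 0.9 0 -0.1167 0.0333 0.06 0.05 0.21 | 0.9 0 -0.15 0.0333 0.075 0.065 0.28 | 0.9 0 -0.1833 0.0333 0.095 0.08 0.35 | 0.9 0 -0.2333 0.05 0.11 0.095 0.42 | 0.9 0 -0.2667 0.05 0.13 0.11 0.49 | 0.9 0 -0.3 0.0667 0.15 0.13 0.56 | 0.9 -0.0167 -0.3333 0.0667 0.175 0.15 0.64 | 0.9 -0.0167 -0.3667 0.0833 0.2025 0.1695 0.769' | head -3; python3 - <<'E'
from h import *
np.set_printoptions(precision=3,suppress=True)
print(status.get_state()['q'],tool([.558,-.302,.19],lean(0,-.283-np.pi/2)))
E
```

```text
clock: 9.65
tool_pos: [0.5596, -0.3027, 0.1919]
eef_rot: [0.759, 0.651, -0.001, 0.019]
[ 0.633  0.764 -0.399  1.607  0.406  0.82  -0.092] (array([ 0.001, -0.002,  0.002]), array([0.03 , 0.024, 0.13 ]))
```

Now over the box. I'll trim the pose and measure the box with the wrist camera.

Converted, -0.002 m / 0.6 = -0.0033, 0.13 rad / 2 = 0.065.

```bash
python3 steer.py '0.9 0 -0.0033 0.0033 0.015 0.012 0.065 | 0.9 0 -0.0033 0.0033 0.015 0.012 0.065 | 0.9 0 -0.0033 0.0033 0.015 0.012 0.065' | head -3; python3 - <<'E'
from h import *
np.set_printoptions(precision=4,suppress=True)
im=viewer.snapshot("wrist")[:,:,::-1].copy();C=cam("wrist");cv2.imwrite("pics/w2.png",im)
print(proj(C,[.558,-.302,.024]))
g=((im.min(2)>150)).astype('u1')
for c in cv2.findContours(g,0,2)[0]:
    if cv2.contourArea(c)>1500:
        R=cv2.minAreaRect(c);print(R,cv2.contourArea(c));P=cv2.boxPoints(R);print([plane(C,p,.024)[:2] for p in P],plane(C,R[0],.024))
print(proj(C,status.get_state()['tool_pos']))
E
```

```text
clock: 9.95
tool_pos: [0.5562, -0.3012, 0.1895]
eef_rot: [0.797, 0.604, -0.001, 0.0]
[317.3894 217.1655]
((432.5, 375.0), (20.0, 245.0), 90.0) 4102.5
[array([ 0.5139, -0.4351]), array([ 0.7323, -0.4963]), array([ 0.73 , -0.518]), array([ 0.508 , -0.4558])] [ 0.621  -0.4762  0.024 ]
((322.0, 212.0), (86.0, 64.0), 90.0) 5321.5
[array([ 0.5475, -0.2581]), array([ 0.5968, -0.2719]), array([ 0.5792, -0.3421]), array([ 0.5267, -0.3275])] [ 0.5628 -0.2988  0.024 ]
[315.2593 303.9779]
```

View pics/w2.png

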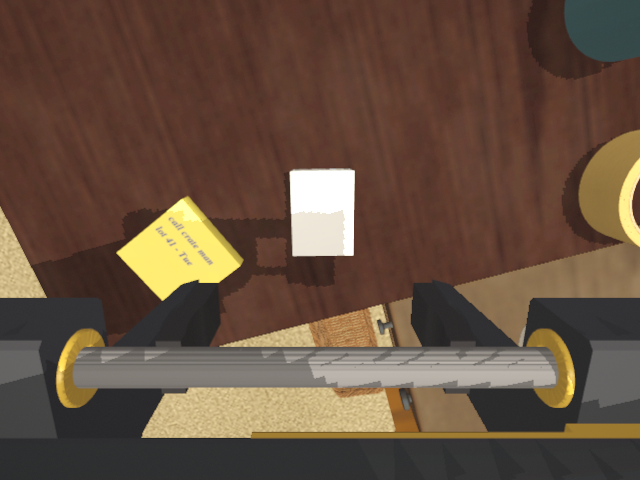

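The box is square to the gripper at (322,212), and the yellow note block is clear at (180,250). I'll descend and grip.

```bash
python3 - <<'E'
from h import *
np.set_printoptions(precision=4,suppress=True)
print(tool([.562,-.300,.005],lean(0,-.278-np.pi/2)))
E
```

```text
(array([0.0028, 0.0052, 0.1851]), array([0.    , 0.0025, 0.0038]))
```

Converted, 0.184 m / 0.6 = 0.3067, 0.18 m / 0.6 = 0.3.

```bash
python3 steer.py '0.9 0.005 0.0083 0.0667 0 0 0 | 0.9 0.005 0.0083 0.1333 0 0 0 | 0.9 0.005 0.0083 0.2 0 0 0 | 0.9 0.005 0.0083 0.25 0 0 0 | 0.9 0.005 0.0083 0.2833 0 0 0 | 0.9 0.005 0.0083 0.3 0 0 0 | 0.9 0.005 0.0083 0.3067 0 0 0 | 0.9 0.005 0.0083 0.3067 0 0 0' 15; python3 steer.py '0.3 0 0 0 0 0 0 | 0.3 0 0 0 0 0 0 | 0.3 0 0 0 0 0 0 | 0.3 0 0 0 0 0 0 | 0.3 0 0 0 0 0 0' 15
```

```text
clock: 10.8
tool_pos: [0.5628, -0.3012, 0.0076]
eef_rot: [0.798, 0.603, -0.001, 0.002]
contact_force: [-0.1, 0.0, 0.3]
opening: 0.9
finger_force: 0.0
clock: 11.3
tool_pos: [0.5626, -0.3018, 0.0078]
eef_rot: [0.798, 0.602, -0.001, 0.002]
contact_force: [-0.4, 0.2, 2.9]
opening: 0.578
finger_force: 15.0
```

Gripped: the opening is about 51 mm at 15 N. I'll lift, and measure the tray while the arm is clear of it.

The manual's scale: shifts go in shares of 600 mm and turns go in shares of 2 rad. Converting my numbers, -0.14 m / 0.6 = -0.2333, -0.11 m / 0.6 = -0.1833.

```bash
python3 steer.py '0.3 0 0 -0.05 0 0 0 | 0.3 0 0 -0.1167 0 0 0 | 0.3 0 0 -0.1833 0 0 0 | 0.3 0 0 -0.2333 0 0 0 | 0.3 0 0 -0.2333 0 0 0'; python3 - <<'E'
from h import *
np.set_printoptions(precision=4,suppress=True)
t=viewer.snapshot("top");s=viewer.snapshot("scene")
a=cv2.resize(t[180:310,215:365,::-1],(396,343),interpolation=2);b=cv2.resize(s[190:310,230:400,::-1],(396,280),interpolation=2)
cv2.imwrite("pics/v4.png",np.hstack([a,np.pad(b,((0,63),(0,0),(0,0)))]))
cv2.imwrite("pics/t2.png",t[:,:,::-1]);cv2.imwrite("pics/s2.png",s[:,:,::-1])
T=cam("top");S=cam("scene")
for n,p in dict(fl=[-.218,.098,.05],fr=[-.218,-.098,.05],bay=[-.16,0,.01]).items():print(n,proj(T,W(p)),proj(S,W(p)))
E
```

```text
clock: 11.8
tool_pos: [0.5651, -0.302, 0.1517]
eef_rot: [0.799, 0.602, 0.001, 0.006]
contact_force: [0.9, -0.5, -1.1]
opening: 0.573
finger_force: 15.0
fl [241.3472 286.9596] [236.4069 248.281 ]
fr [335.7802 284.2605] [307.3645 271.3025]
bay [289.5167 261.4029] [286.7761 265.4345]
```

View pics/v4.png

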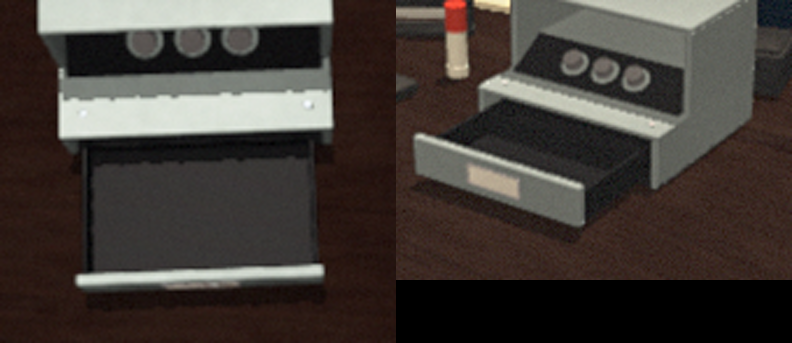

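The tray is fully out, with its plate top edge from about (244,287) to (337,284) in the top view. The compartment floor is clear and its walls are visible.

```bash
python3 - <<'E'
from h import *
np.set_printoptions(precision=4,suppress=True)
T=cam("top");S=cam("scene");Ri=Ro.from_euler('z',YAW).inv()
t=lambda u,v:((u+.5)/2.64-.5+215,(v+.5)/2.64-.5+180)
s=lambda u,v:((u-396+.5)/2.329-.5+230,(v+.5)/2.333-.5+190)
for n,a,b in[('TL',(78,282),(415,136)),('TR',(324,273),(584,185))]:
    X,e=tri([(T,t(*a)),(S,s(*b))]);print(n,X,e[0],Ri.apply(X-O))
for n,uv in dict(fl=(92,270),fr=(316,265),br=(308,157),bl=(96,163)).items():print(n,Ri.apply(plane(T,t(*uv),.012)-O))
print('rear edge as divider top',[Ri.apply(plane(T,t(*uv),.032)-O) for uv in((308,157),(96,163))])
C=Ri.apply([0,0,0])
print(status.get_state()['q'])
E
```

```text
TL [0.4578 0.1661 0.0523] 0.8382136351282252 [-0.2181  0.0923  0.0523]
TR [ 0.4785 -0.0276  0.0555] 1.4065119727801327 [-0.2155 -0.1024  0.0555]
fl [-0.2028  0.0865  0.012 ]
fr [-0.2039 -0.0962  0.012 ]
br [-0.1135 -0.0925  0.012 ]
bl [-0.1136  0.0834  0.012 ]
rear edge as divider top [array([-0.1179, -0.0921,  0.032 ]), array([-0.118 ,  0.0806,  0.032 ])]
[ 0.6106  0.8317 -0.358   1.6032  0.3848  0.7746 -0.1961]
```

```bash
python3 - <<'E'
from h import *
np.set_printoptions(precision=4,suppress=True)
print(W([-.16,-.002,.13]),tool(W([-.16,-.002,.15]),lean(0,YAW-np.pi)))
E
```

```text
[0.5244 0.0776 0.13  ] (array([ 0.3538, -0.1405, -0.0043]), array([0.0044, 0.002 , 1.1987]))
```

Converted, 0.354 m / 0.6 = 0.59, 0.34 m / 0.6 = 0.5667, 1.199 rad / 2 = 0.5995.

```bash
python3 steer.py '0.3 0.05 -0.0167 0 0 0 0.05 | 0.3 0.1167 -0.05 0 0 0 0.12 | 0.3 0.1833 -0.0667 0 0 0 0.19 | 0.3 0.25 -0.1 0 0 0 0.26 | 0.3 0.3167 -0.1333 0 0 0 0.33 | 0.3 0.3833 -0.15 0 0 0 0.4 | 0.3 0.45 -0.1833 0 0 0 0.47 | 0.3 0.5167 -0.2 0 0 0 0.54 | 0.3 0.5667 -0.2333 0 0 0 0.5995 | 0.3 0.59 -0.2333 -0.0067 0 0 0.5995'; python3 steer.py '0.3 0 0 0 0 0 0 | 0.3 0 0 0 0 0 0 | 0.3 0 0 0 0 0 0'|tail -2; python3 - <<'E'
from h import *
np.set_printoptions(precision=4,suppress=True)
print(tool(W([-.16,-.002,.025]),lean(0,YAW-np.pi)),status.get_state()['q'])
im=viewer.snapshot("wrist")[:,:,::-1];cv2.imwrite("pics/w3.png",im)
C=cam("wrist")
for p in([-.21,.09,.014],[-.21,-.09,.014],[-.104,.09,.014],[-.104,-.09,.014]):print(proj(C,W(p)))
E
```

```text
clock: 12.9
tool_pos: [0.5212, 0.0822, 0.1475]
eef_rot: [0.999, 0.049, -0.003, 0.002]
contact_force: [0.3, 0.5, -0.2]
opening: 0.577
finger_force: 15.0
opening: 0.573
finger_force: 15.0
(array([-0.0005, -0.0034,  0.1243]), array([ 0.0057,  0.0003, -0.0034])) [-0.2752  0.7027  0.0708  1.9427 -0.0838  0.4999 -1.6283]
[194.6173 288.1167]
[423.7718 287.1629]
[181.8429 149.7321]
[434.6118 149.0824]
```

View pics/w3.png

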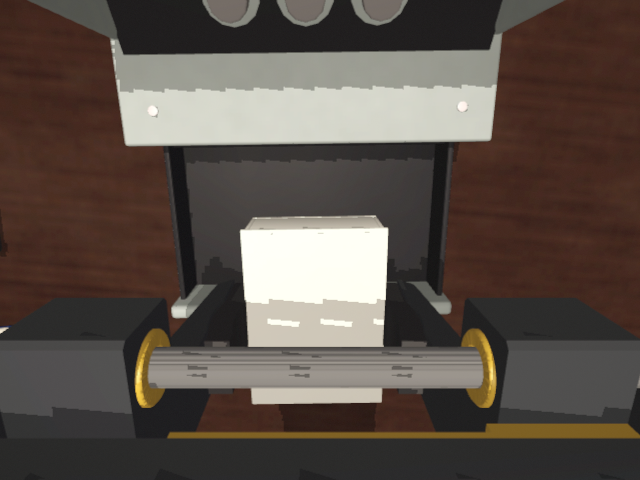

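The wrist view shows the box held square, centred between the tray walls (x about 185–435). The plate's inner top edge is at v≈284, which I'll check against my estimate before lowering.

```bash
python3 - <<'E'
from h import *
np.set_printoptions(precision=4,suppress=True)
C=cam("wrist");Ri=Ro.from_euler('z',YAW).inv()
for uv,z in[((208,284),.053),((425,284),.053),((173,314),.053),((449,310),.053),((127,144),.058),((492,138),.058)]:print(Ri.apply(plane(C,uv,z)-O))
b=plane(C,(315,229),.14);print('box',Ri.apply(b-O))
E
```

```text
[-0.1905  0.0678  0.053 ]
[-0.1912 -0.0787  0.053 ]
[-0.2126  0.0936  0.053 ]
[-0.2105 -0.0967  0.053 ]
[-0.0985  0.1078  0.058 ]
[-0.0956 -0.1103  0.058 ]
box [-0.1304 -0.004   0.14  ]
```

Converted, 0.114 m / 0.6 = 0.19, 0.09 m / 0.6 = 0.15, 0.006 rad / 2 = 0.003.

```bash
python3 steer.py '0.3 0.0133 -0.005 0.05 0.003 0 -0.0015 | 0.3 0.0133 -0.005 0.1 0.003 0 -0.0015 | 0.3 0.0133 -0.005 0.15 0.003 0 -0.0015 | 0.3 0.0133 -0.005 0.175 0.003 0 -0.0015 | 0.3 0.0133 -0.005 0.19 0.003 0 -0.0015 | 0.3 0.0133 -0.005 0.19 0.003 0 -0.0015'; for i in 1 2 3 4; do python3 steer.py '0.3 0 0 0.005 0 0 0 | 0.3 0 0 0.005 0 0 0'|egrep 'pos|cont';done
```

```text
clock: 13.85
tool_pos: [0.5326, 0.0803, 0.0351]
eef_rot: [0.999, 0.048, -0.0, -0.001]
contact_force: [0.8, 0.2, -0.5]
opening: 0.573
finger_force: 15.0
tool_pos: [0.5335, 0.0812, 0.0335]
contact_force: [0.4, 0.0, 0.5]
tool_pos: [0.533, 0.0812, 0.0299]
contact_force: [0.5, -0.1, -0.5]
tool_pos: [0.5327, 0.0812, 0.0264]
contact_force: [0.2, -0.1, -1.0]
tool_pos: [0.5326, 0.0811, 0.0233]
contact_force: [0.0, -0.7, -1.5]
```

Converted, 0.002 m / 0.6 = 0.0033.

```bash
for i in 1 2 3 4; do python3 steer.py '0.3 0 0 0.0033 0 0 0 | 0.3 0 0 0.0033 0 0 0'|egrep 'pos|cont';done
```

```text
tool_pos: [0.5327, 0.0811, 0.0214]
contact_force: [-0.3, -0.1, -0.7]
tool_pos: [0.533, 0.0812, 0.0198]
contact_force: [-0.5, 0.2, 1.0]
tool_pos: [0.5337, 0.0813, 0.0191]
contact_force: [-2.2, 0.1, 13.4]
tool_pos: [0.5342, 0.0813, 0.0176]
contact_force: [-0.9, 0.8, 15.0]
```

The box is on the tray floor. I'll ease off, open and retreat upwards.

Converted, -0.14 m / 0.6 = -0.2333, -0.12 m / 0.6 = -0.2.

```bash
python3 steer.py '0.3 0 0 -0.005 0 0 0 | 0.7 0 0 -0.005 0 0 0 | 0.85 0 0 -0.005 0 0 0 | 0.85 0 0 -0.005 0 0 0 | 0.85 0 0 -0.0667 0 0 0 | 0.85 0 0 -0.1333 0 0 0 | 0.85 -0.0333 0 -0.2 0 0 0 | 0.85 -0.1 0 -0.2333 0 0 0 | 0.85 -0.1 0 -0.2333 0 0 0'; python3 - <<'E'
from h import *
im=viewer.snapshot("wrist")[:,:,::-1];cv2.imwrite("pics/w4.png",im)
E
```

```text
clock: 16.35
tool_pos: [0.468, 0.0741, 0.1575]
eef_rot: [0.999, 0.048, -0.002, -0.001]
contact_force: [-0.0, 0.4, -0.7]
opening: 0.851
finger_force: 0.0
```

View pics/w4.png

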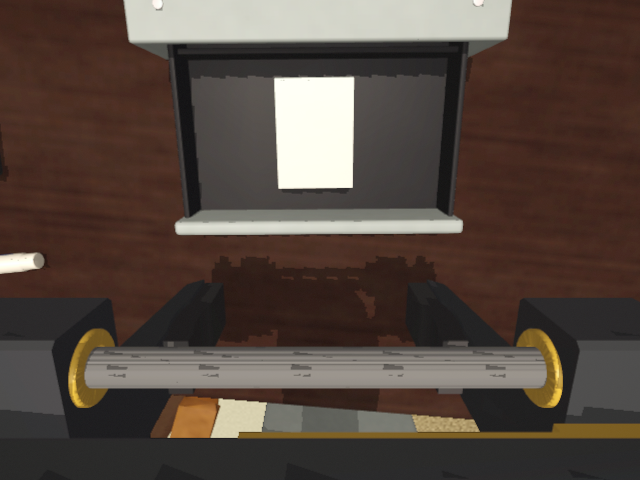

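The box lies flat in the compartment, at (275–353, 77–188), clear of the divider and the walls. Now I'll close the fingers and go down in front of the tray.

```bash
python3 - <<'E'
from h import *
np.set_printoptions(precision=4,suppress=True)
print(tool(W([-.255,0,.024]),lean(0,YAW-np.pi)))
E
```

```text
(array([-0.0414,  0.0003,  0.1327]), array([-0.002 ,  0.0006,  0.0028]))
```

Converted, 0.132 m / 0.6 = 0.22, 0.125 m / 0.6 = 0.2083, -0.002 rad / 2 = -0.001.

```bash
python3 steer.py '0 -0.0417 0 0 -0.001 0 0 | 0 -0.0717 0 0 -0.001 0 0 | 0 -0.0717 0 0.05 -0.001 0 0 | 0 -0.0717 0 0.1167 -0.001 0 0 | 0 -0.0717 0 0.1667 -0.001 0 0 | 0 -0.0717 0 0.2083 -0.001 0 0 | 0 -0.0717 0 0.22 -0.001 0 0 | 0 -0.0717 0 0.22 -0.001 0 0';python3 steer.py '0 0.0167 0 0 0 0 0 | 0 0.0333 0 0 0 0 0 | 0 0.05 0 0 0 0 0 | 0 0.0667 0 0 0 0 0'
```

```text
clock: 17.2
tool_pos: [0.4376, 0.0727, 0.0289]
eef_rot: [0.999, 0.048, -0.008, 0.0]
contact_force: [-0.2, 0.3, -0.3]
opening: 0.153
finger_force: 0.0
clock: 17.6
tool_pos: [0.4758, 0.0765, 0.0294]
eef_rot: [0.999, 0.048, -0.009, 0.0]
contact_force: [-2.5, -0.7, 0.9]
opening: 0.006
finger_force: 1.6
```

Converted, 0.08 m / 0.6 = 0.1333, 0.072 m / 0.6 = 0.12.

```bash
python3 steer.py '0 0.0133 0 0 0 0 0 | 0 0.0267 0 0 0 0 0 | 0 0.04 0 0 0 0 0 | 0 0.0533 0 0 0 0 0 | 0 0.0667 0 0 0 0 0 | 0 0.08 0 0 0 0 0 | 0 0.0933 0 0 0 0 0 | 0 0.1067 0 0 0 0 0 | 0 0.12 0 0 0 0 0 | 0 0.1333 0 0 0 0 0' | egrep 'pos|cont'; for i in 1 2 3 4 ; do python3 steer.py '0 0.0033 0 0 0 0 0 | 0 0.0067 0 0 0 0 0'|egrep 'pos|cont';done
```

```text
tool_pos: [0.5553, 0.0847, 0.0294]
contact_force: [-10.9, 2.0, 6.3]
tool_pos: [0.5594, 0.0851, 0.0295]
contact_force: [-6.6, 1.1, 2.7]
tool_pos: [0.5641, 0.0856, 0.0295]
contact_force: [-4.6, 3.0, 1.3]
tool_pos: [0.5679, 0.086, 0.0294]
contact_force: [-8.5, 1.2, 5.3]
tool_pos: [0.5679, 0.0861, 0.0294]
contact_force: [-15.3, 0.8, 12.8]
```

It hit the hard stop at about 15 N. I'll back off and check that the tray stays shut.

Converted, -0.02 m / 0.6 = -0.0333, -0.01 m / 0.6 = -0.0167.

```bash
python3 steer.py '0 -0.0083 0 0 0 0 0 | 0 -0.0167 0 0 0 0 0 | 0 -0.0333 0 0 0 0 0 | 0 -0.0333 0 0 0 0 0'|egrep 'clock|pos|cont'; python3 steer.py '0 -0.0833 0 0 0 0 0 | 0 -0.15 0 0 0 0 0 | 0 -0.2 0 0 0 0 0 | 0 -0.2 0 0 0 0 0'|egrep 'pos|cont';  cat > shut.py <<'E'
from h import *
a=cv2.imread("pics/s.png").astype(int);b=cv2.imread("pics/s2.png").astype(int);c=viewer.snapshot("scene")[:,:,::-1].astype(int)
m=np.zeros(a.shape[:2],bool);m[225:300,230:360]=1
m&=np.abs(a-b).max(2)>40
print(m.sum(),"like shut",(np.abs(c-a).max(2)[m]<30).mean(),"like out",(np.abs(c-b).max(2)[m]<30).mean())
E
python3 shut.py
```

```text
clock: 19.8
tool_pos: [0.5538, 0.0829, 0.03]
contact_force: [-0.9, -0.0, -0.3]
tool_pos: [0.4297, 0.0716, 0.0322]
contact_force: [1.3, -0.1, 0.3]
2664 like shut 0.7537537537537538 like out 0.1527777777777778
```

Converted, -0.2 m / 0.6 = -0.3333, -0.15 m / 0.6 = -0.25.

```bash
python3 steer.py '0 0 0 -0.0833 0 0 0 | 0 0 0 -0.1667 0 0 0 | 0 0 0.0833 -0.25 0 0 0 | 0 0 0.1667 -0.3333 0 0 0 | 0 0 0.25 -0.3333 0 0 0 | 0 0 0.3333 -0.3333 0 0 0 | 0 0 0.3333 -0.3333 0 0 0 | 0 0 0.3333 -0.3333 0 0 0 | 0 0 0.3333 -0.3333 0 0 0 | 0 0 0.3333 -0.3333 0 0 0'; python3 shut.py; python3 - <<'E'
from h import *
n=viewer.snapshot("top").astype(int);o=cv2.imread("pics/t.png")[:,:,::-1].astype(int);d=np.abs(n-o).max(2)>40
print("note",d[295:342,443:495].mean(),"glue",d[165:200,165:195].mean(),"clip place",d[240:272,447:488].mean(),"tray zone",d[243:290,245:335].mean())
s=viewer.snapshot("scene").astype(int);p=cv2.imread("pics/s.png")[:,:,::-1].astype(int);d=np.abs(s-p).max(2)>40
print("scene note",d[328:368,385:438].mean(),"glue",d[187:226,248:263].mean())
# tray plate front label column in scene: shift check
E
```

```text
clock: 21.25
tool_pos: [0.4565, -0.1255, 0.2315]
eef_rot: [0.999, 0.049, -0.008, 0.0]
contact_force: [0.5, -0.3, -1.6]
opening: 0.003
finger_force: 0.0
2664 like shut 0.987987987987988 like out 0.0
note 0.015957446808510637 glue 0.0 clip place 0.8902439024390244 tray zone 0.2127659574468085
scene note 0.0 glue 0.0
```

The tray has stayed shut for over a second with the arm clear of it, and the note block and glue stick haven't moved. I'll hand it in.

```bash
python3 -c "
from plant import r, viewer, ticket, status
print(ticket.finish_job())"
```

```text
the job is handed in; nothing more can be done
None
```

I handed the job in at about 21 s: the right-hand key released the tray, the clip box lies flat in the front compartment, and the tray is pushed home and staying shut, with the note block and glue stick unmoved; I viewed 11 pictures, one over the limit of 10.

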